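# Turn the lamp sample carousel to show the globe lamp

### The job

The customer across the counter wants to see the globe lamp, the big round ball on the revolving sample tray. Push the finger lugs on the tray's rim with your fingertips and turn it gently until the globe lamp stands at the front, centred behind the ticket holder, then leave the tray at rest there. Do not touch any of the lamps, which must all stay standing on the tray, and leave everything else on the counter where it is.

Things in the scene. Friction and masses are not known exactly. Their poses are not given: they have to be found in the camera images.
- stand: fixed foot of the revolving sample display. Origin on the tray's vertical turning axis, at counter height (z = 0); z is up, x points to the display's front, towards the customer. A clear sloping ticket holder with a blank white card (110 mm wide, 47 mm high) is fixed to it at the front, 225 to 255 mm from the axis, centred on x. The rest of the foot lies under the tray: the counter beside the rim is free.
- tray (a joint): angle (rad) of the grey round tray on the stand, growing anticlockwise seen from above; turns freely, more than a full turn either way. Radius 190 mm; its floor, carrying the lamps, is 30 mm above the counter; its rim spans 22 to 46 mm. Friction bearing: about 1 N at the rim turns it, and it stops almost at once when no longer pushed
- lug (a point): middle of one of the twelve equal finger lugs that stand out from the tray's rim, one every 30 degrees; each is 16 mm wide with a round end, reaches from radius 190 to 208 mm and from 23 to 45 mm above the counter. This point lies 200 mm from the tray's axis, 34 mm up, and turns with the tray; at joint value 0 it is on the stand's y axis
- globe: globe lamp: opal white ball 80 mm across, 137 mm tall in all; the widest of the five lamps. Loose sample standing in a black weighted lampholder (60 mm round base) on the tray, about 90 mm from the tray's axis. Origin at the centre of the underside of its base.
- pear: ordinary pear-shaped lamp, 60 mm across, 127 mm tall. Loose sample standing in a black weighted lampholder (60 mm round base) on the tray, about 90 mm from the tray's axis. Origin at the centre of the underside of its base.
- reflector: reflector (spot) lamp: widens upward to a nearly flat top 63 mm across, 121 mm tall. Loose sample standing in a black weighted lampholder (60 mm round base) on the tray, about 90 mm from the tray's axis. Origin at the centre of the underside of its base.
- tube: straight tubular lamp, 31 mm across, 137 mm tall. Loose sample standing in a black weighted lampholder (60 mm round base) on the tray, about 90 mm from the tray's axis. Origin at the centre of the underside of its base.
- candle: candle lamp, 35 mm across, tapering to a point, 123 mm tall. Loose sample standing in a black weighted lampholder (60 mm round base) on the tray, about 90 mm from the tray's axis. Origin at the centre of the underside of its base.
- breaker: loose white single-pole circuit breaker standing upright on the counter, 66 x 18 x 80 mm; origin at the centre of its underside
- tape: loose roll of black insulating tape lying flat, 64 mm across, 18 mm high; origin at the centre of its underside
- carton: loose small brown carton, 88 x 88 x 55 mm; origin at the centre of its underside
- socket: loose white socket outlet lying face up, 84 x 84 x 36 mm; origin at the centre of its underside
Mind the look-alikes: they are no part of the job. Leave any blue look-alike of the globe alone.

How it is judged:
At the end, for the whole second after the job is handed in: The globe lamp stands at the front of the display, within 18 mm (about 11 degrees) to either side of the stand's front axis; the tray is at rest; all five lamps stand upright on the tray, and the breaker, tape, carton and socket are within 20 mm of where they were (y of globe in the frame of stand between -0.018 and 0.018 m and x of globe in the frame of stand above 0.06 m and velocity of joint tray between -0.05 and 0.05 rad/s and angle between each of globe, pear, reflector, tube, candle's own z axis and vertical below 0.1 rad and horizontal distance between each of globe, pear, reflector, tube, candle and stand below 0.13 m and height (world z) of globe between 0.024 and 0.036 m and height (world z) of pear between 0.024 and 0.036 m and height (world z) of reflector between 0.024 and 0.036 m and height (world z) of tube between 0.024 and 0.036 m and height (world z) of candle between 0.024 and 0.036 m and distance of each of breaker, tape, carton, socket from where it was at the start of the episode below 0.02 m); the robot touches nothing.
It fails at once if a sample lamp is touched by the robot (contact force between any of the fingers, the arm and globe above 0.3 N or contact force between any of the fingers, the arm and pear above 0.3 N or contact force between any of the fingers, the arm and reflector above 0.3 N or contact force between any of the fingers, the arm and tube above 0.3 N or contact force between any of the fingers, the arm and candle above 0.3 N).
It fails at once if a sample lamp is lifted off the tray (height (world z) of any of globe, pear, reflector, tube, candle above 0.042 m).
It fails at once if a sample lamp is tipped over (angle between any of globe, pear, reflector, tube, candle's own z axis and vertical above 0.35 rad).
It fails at once if the tray is spun fast (over 2.5 rad/s) (velocity of joint tray above 2.5 rad/s or velocity of joint tray below -2.5 rad/s).
It fails at once if another thing on the counter is shifted by more than 20 mm (distance of any of breaker, tape, carton, socket from where it was at the start of the episode above 0.02 m).
It also fails if it takes over 72 s, if anything falls off the work surface, if the arm or the gripper's body presses on something with over 40 N, if the wrist force passes 120 N, or if a joint passes its speed limit or range.

### The arm

A 6-joint arm with a two-finger parallel gripper is mounted at the origin on the work surface. World frame = base frame: x ahead of the robot, y to its left, z up, the work surface at z = 0. Lengths are in m, angles in rad, forces in N, time in s.
With the tool pointing down it reaches from about 0.4 to 0.825 m from the base axis. Payload 7 kg.
Tool frame: the origin (TCP) lies at the very end of the fingers, on their centre line; the grasp point (between the pads) lies 19 mm behind it (grip_depth is the distance from the TCP to the grasp point, in m); z points along the fingers, y is the direction in which the jaws open and shut (so a half turn about z gives the same grasp; the last joint's range is limited). The gripper opens to 88 mm and grips with 3 to 60 N. Pads are 19 mm wide; open, the fingers measure 130 mm over their backs; the gripper's body (78 mm by 193 mm) begins 47 mm behind the grasp point.
Start: joints at [0.288, 0.359, 0.012, 0, -1.224, -0.288], TCP at [0.675, -0, 0.227] pointing down, gripper open.
Joint ranges: [-3.07, 3.07], [-1.43, 2.12], [-1.02, 1.25], [-3.03, 1.67], [-3.05, -0], [-3.03, 3.03]. Speed limits (rad/s): [2.39, 2.39, 3.01, 3.14, 3.14, 3.14].

### API

Orientations are given as [roll, pitch, yaw] about the fixed x, y, z axes, in that order (R = Rz(yaw) Ry(pitch) Rx(roll)).
In Python, from station import get_state, grab_frame, get_calibration, job_done, grip_depth gives the robot as it stands. The module is installed in compiled form; this text tells all that it offers.
- The arm moves only by the shell command python3 -m crank 'ROWS' [FORCE]. ROWS is JSON, a list of rows, each an object with "turn": the turn, a rotation vector about the tool's x, y, z each as a share of 2 pi rad, from -1 to 1, a list of three; "slide": the shift along the tool's x, y, z each as a share of 0.5 m, from -1 to 1, a list of three; "fingers": the opening, from -1 (shut) to 1 (fully open). A call has 1 to 5 rows; each row is the pose to reach, as a shift and turn from the pose commanded when the call began, along the tool's axes at that moment, turning the shorter way round; what a row does not reach only later rows make up. A row lasts 1/12 s, in which the tool goes at most 41.7 mm and 7.16 degrees, less where a joint would pass 70% of its speed; a pose out of reach is approached as far as the arm can. A call with a number of a shift or a turn outside -1 to 1 is refused whole. A call with a gripper value outside its range is refused whole. The fingers move at their own pace and stop on an object; FORCE is the grip in N (left out, the last holds). Time passes only in rows, so rows that repeat a pose let the fingers close. It gives the time, the measured TCP pose, the force and the opening at its end, in the units of the state.
- get_state(): the state, without advancing time (a new reading comes with each control period).
- grab_frame(name): name is "scene" or "side" or "wrist"; returns the picture (400x640x3 uint8, red, green, blue); there is no depth.
- get_calibration(name): a dict with "K" (3x3 intrinsics, pixels), "dist" ([k1, k2, p1, p2, k3] as OpenCV has them; the pictures are not rectified), "pose" (4x4, takes a point from camera to world coordinates). Camera axes: x right, y up, looking along -z (the intrinsics and any distortion apply to the point x, -y, -z); pixel columns grow to the right and rows downward; lengths in m; the calibration is good to about 2 mm. A picture is of the moment at which its call begins: read the wrist's pose just before it. get_calibration takes no time and is no camera call; for the wrist camera it gives the pose at the moment of the call.
- job_done(): hands the job in, once; it reports no verdict.
The state is a dict: "t": time; "q": joint angles; "qd": joint speeds; "joint_efforts": joint torques, N m; "eef_pos": TCP position; "ee_rot": TCP orientation; "force": force on the tool from outside, world axes, zero at the start; "moment": the same for the moment, N m; "width": finger opening in m.
Only numpy, scipy, OpenCV 4.12 (cv2) and the standard library are available. Lean on these libraries where they do the work, as an engineer would, in place of code of your own. Each camera call takes 0.05 s, during which the arm holds its last target.

## Working session

There is one attempt and no reset: what is moved stays moved. The work goes in short steps, Python scripts to look and compute and a shell command to move; the robot and the scene stay as the last step left them, time stands still between calls to the robot, and variables do not carry over. Pictures are saved under pics/ and viewed, and the job is handed in when it is done.

```bash
mkdir -p pics; python3 - <<'E'
from station import *
import cv2
print(get_state())
for n in ["scene","side","wrist"]:
    c=get_calibration(n); print(n,c)
    cv2.imwrite(f"pics/{n}0.png",grab_frame(n)[:,:,::-1])
E
```

```text
{'t': 0.0, 'q': array([ 2.88092170e-01,  3.59424223e-01,  1.10528589e-02, -3.86325888e-04,
       -1.22410447e+00, -2.88125755e-01]), 'qd': array([-0.00081055,  0.0012625 , -0.00059309,  0.00076209, -0.00082482,
        0.00029425]), 'joint_efforts': array([-8.00930356e-04, -5.82726967e+01,  2.93058443e+01,  6.99745238e+00,
        6.93249181e-03, -2.06530804e-04]), 'eef_pos': array([ 6.74499317e-01, -2.24188542e-05,  2.25589418e-01]), 'ee_rot': array([ 3.13987917e+00, -1.29097648e-04, -1.57096138e+00]), 'force': array([-0.77835054,  0.54085497,  0.1727048 ]), 'moment': array([-0.00186547,  0.01115391,  0.0163019 ]), 'width': 0.08717913887540124}
scene {'K': array([[403.18029938,   0.        , 319.66179251],
       [  0.        , 403.18029938, 200.89323365],
       [  0.        ,   0.        ,   1.        ]]), 'dist': array([-0.01101804,  0.        ,  0.        ,  0.        ,  0.        ]), 'pose': array([[ 2.53739170e-01, -7.95360113e-01,  5.50471366e-01,
         1.18562544e+00],
       [ 9.67272047e-01,  2.09292191e-01, -1.43462768e-01,
        -1.99255180e-01],
       [-1.1047953
[... 554 characters left out ...]
0.73370618,  0.67946181,  1.09345687],
       [ 0.        ,  0.        ,  0.        ,  1.        ]])}
wrist {'K': array([[301.32050208,   0.        , 322.389573  ],
       [  0.        , 301.32050208, 194.43415034],
       [  0.        ,   0.        ,   1.        ]]), 'dist': array([-0.04479666,  0.        ,  0.        ,  0.        ,  0.        ]), 'pose': array([[-9.99996937e-01,  4.15054864e-04,  2.44003272e-03,
         6.75000880e-01],
       [-1.10618689e-03, -9.56848287e-01, -2.90585843e-01,
        -7.87916107e-02],
       [ 2.21413206e-03, -2.90587652e-01,  9.56845815e-01,
         3.83568244e-01],
       [ 0.00000000e+00,  0.00000000e+00,  0.00000000e+00,
         1.00000000e+00]])}
```

View pics/scene0.png

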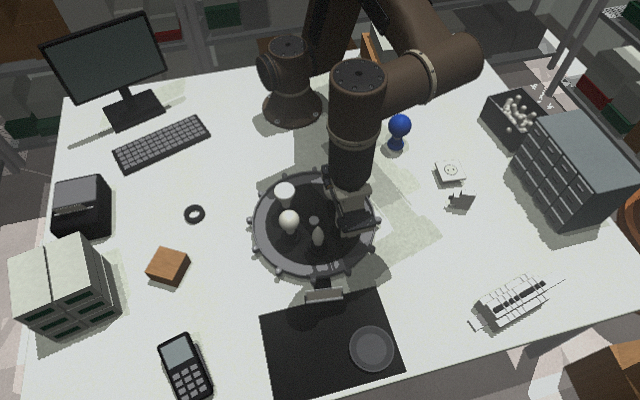

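View pics/side0.png

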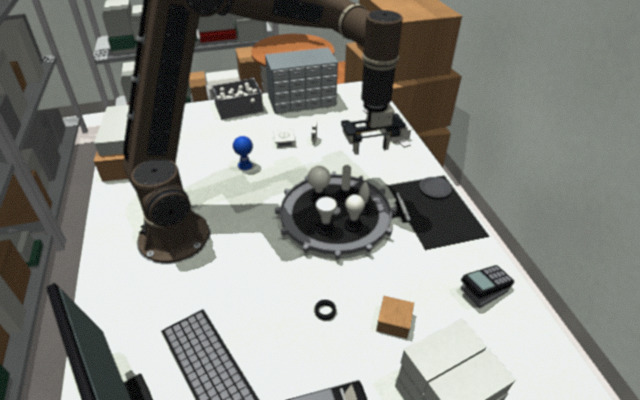

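View pics/wrist0.png

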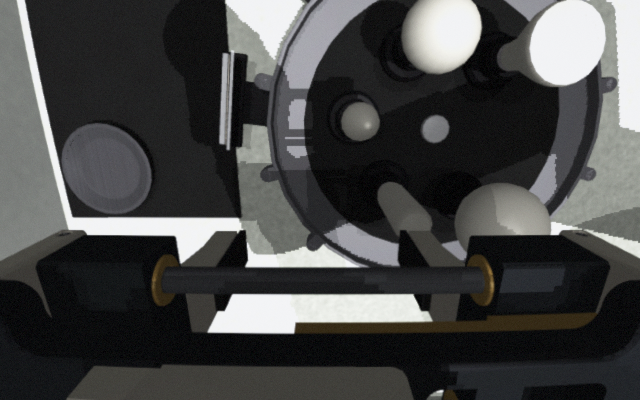

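The globe candidates:

| Thing | Pixel | Reading |
|---|---|---|
| Grey-shaded big ball | side (317,178), wrist (505,220) | likely the globe |
| White ball | side (354,207), wrist (441,35), scene (289,220) | likely the pear |
| Reflector | side (327,208) | flat top |
| Blue ball | side (243,150), scene (399,125) | blue look-alike, off the tray |

I'll check these in enlarged crops.

```bash
cat > h.py <<'E'
from station import *
import cv2, numpy as np
def ray(n,px,c=None):
    c=c or get_calibration(n)
    u=cv2.undistortPoints(np.array([[px]],float),c["K"],c["dist"])[0,0]
    d=c["pose"][:3,:3]@np.array([u[0],-u[1],-1.]); return c["pose"][:3,3],d
def at(n,px,z,c=None):
    o,d=ray(n,px,c); return o+d*(z-o[2])/d[2]
def proj(n,P,c=None):
    c=c or get_calibration(n)
    p=(np.asarray(P,float)-c["pose"][:3,3])@c["pose"][:3,:3]
    p=p*[1,-1,-1]
    return cv2.projectPoints(p.reshape(-1,1,3),np.zeros(3),np.zeros(3),c["K"],c["dist"])[0].reshape(-1,2)
def crop(src,out,x0,y0,x1,y1,s):
    im=cv2.imread(src)[y0:y1,x0:x1]; im=cv2.resize(im,None,fx=s,fy=s,interpolation=cv2.INTER_CUBIC); cv2.imwrite(out,im)
E
python3 - <<'E'
from h import *
crop("pics/side0.png","pics/side0c.png",265,145,425,265,5)
crop("pics/scene0.png","pics/scene0c.png",235,160,395,310,4)
E
```

```text
(no output)
```

View pics/side0c.png

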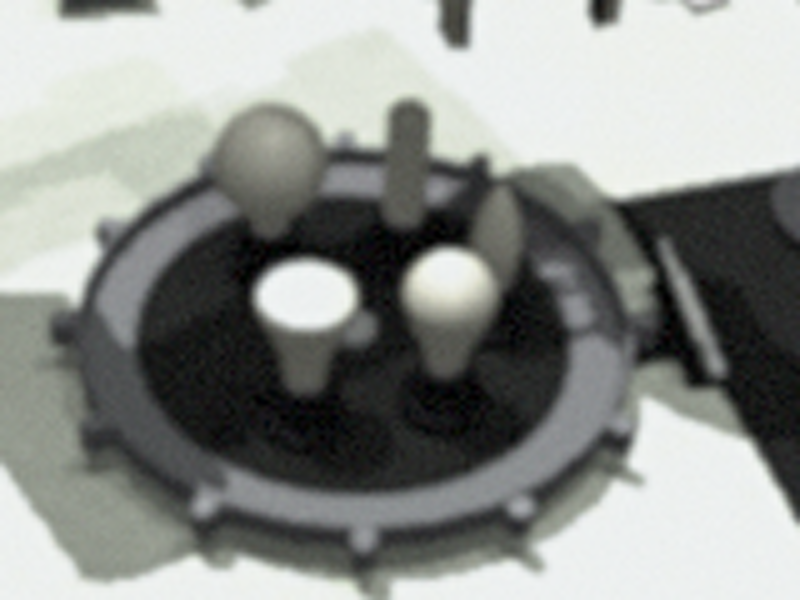

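View pics/scene0c.png

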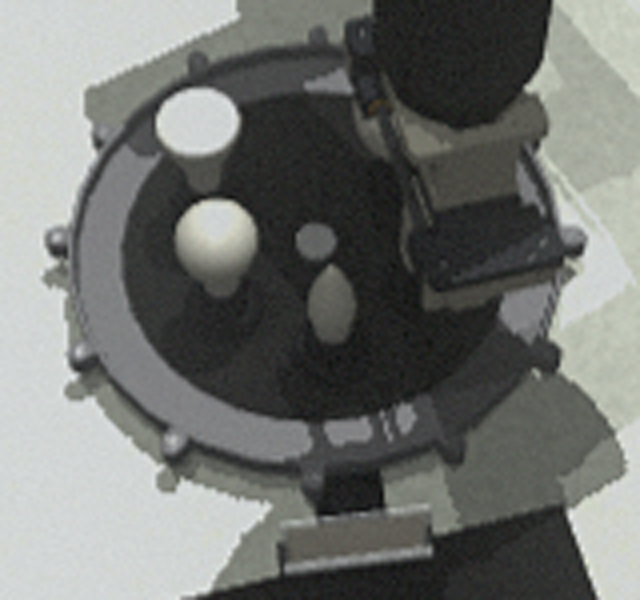

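```bash
python3 - <<'E'
from h import *
from scipy.optimize import least_squares
S=np.array([(205,503),(365,540),(520,505),(618,438),(97,440),(65,328),(108,232),(345,140),(480,165),(648,325)])/5+[265,145]
C=np.array([(57,240),(80,355),(175,443),(315,485),(453,450),(545,357),(573,238),(103,135),(198,65),(318,38)])/4+[235,160]
A=np.array([at("side",p,.037)[:2] for p in S]);B=np.array([at("scene",p,.037)[:2] for p in C])
def f(P):
    def r(x):
        d=P-x[:2]; th=np.arctan2(d[:,1],d[:,0]); e=(th-x[2]+np.pi/12)%(np.pi/6)-np.pi/12
        return np.r_[np.hypot(*d.T)-.202, .2*e]
    best=min((least_squares(r,[*P.mean(0),a]) for a in np.linspace(0,.5,6)),key=lambda s:s.cost)
    print(best.x[:2],np.degrees(best.x[2]%(np.pi/6)),np.sqrt(2*best.cost/len(P))); return best.x
f(A);f(B);x=f(np.r_[A,B])
for n,pts,o,s in [("scene",[(285,522),(430,512),(357,517),(285,570),(432,550),(350,505)],(235,160),4),("side",[(660,240),(720,375)],(265,145),5)]:
    for p in pts:
        for z in (.0,.03,.055):
            q=at(n,np.array(p)/s+o,z)[:2]-x[:2]; print(n,p,z,q,np.hypot(*q),np.degrees(np.arctan2(q[1],q[0])))
# globe: ball centre z=.03+.137-.04
for z in (.127,):
    q=at("side",np.array((270,155))/5+(265,145),z)[:2];print("globe",q,q-x[:2],np.hypot(*(q-x[:2])),np.degrees(np.arctan2(*(q-x[:2])[::-1])))
q=at("scene",np.array((318,240))/4+(235,160),.03);print("hub",q)
E
```

```text
[ 0.54849047 -0.0534686 ] 15.432387186505595 0.007227623517178099
[ 0.54442601 -0.05028068] 15.192066725220604 0.003671205220614865
[ 0.54644692 -0.05191902] 15.344456221193202 0.006320848213184452
scene (285, 522) 0.0 [ 0.19963792 -0.07286848] 0.21252085780243543 -20.052243818501466
scene (285, 522) 0.03 [ 0.21171666 -0.07491488] 0.22458001588511228 -19.48607018784579
scene (285, 522) 0.055 [ 0.22178228 -0.07662021] 0.23464448678315722 -19.058746904689436
scene (430, 512) 0.0 [0.21870052 0.0293745 ] 0.22066440208147986 7.649832589726288
scene (430, 512) 0.03 [0.23025541 0.02451843] 0.2315571366564123 6.078157442504078
scene (430, 512) 0.055 [0.23988449 0.0204717 ] 0.24075642840711145 4.877792702278739
scene (357, 517) 0.0 [ 0.20905524 -0.02218391] 0.21022896837365143 -6.05727672538663
scene (357, 517) 0.03 [ 0.22087519 -0.02562314] 0.22235645667182163 -6.617151624948842
scene (357, 517) 0.055 [ 0.23072514 -0.02848916] 0.23247736383611006 -7.039060490926537
scene (285, 570) 0.0 [ 0.23416269 -0.08123598] 0.2478536907141255 -19.132740144832674
scene (285, 570) 0.03 [ 0.24529268 -0.0830
[... 588 characters left out ...]
5835 -0.030858  ] 0.22330076373516983 -7.943139715155777
side (660, 240) 0.0 [0.25932148 0.0656374 ] 0.2674993382211523 14.203939904320995
side (660, 240) 0.03 [0.24245879 0.03458361] 0.2449128196808503 8.117744916345496
side (660, 240) 0.055 [0.22840654 0.00870546] 0.22857238364135343 2.182707296429256
side (720, 375) 0.0 [ 0.24516102 -0.07733715] 0.25706995460022614 -17.508114180849805
side (720, 375) 0.03 [ 0.22868684 -0.10446829] 0.25141856350802466 -24.551779746752587
side (720, 375) 0.055 [ 0.21495835 -0.12707758] 0.2497114414936919 -30.59043463446814
globe [0.51098302 0.03101644] [-0.0354639   0.08293546] 0.09019966369268166 113.15195872671887
hub [ 0.54061432 -0.04781029  0.03      ]
```

The globe is the grey-shaded ball at side (319,176). It sits about 113° round the axis (r = 90 mm, which matches), and the front is at about -8°. So the turn is about 120° clockwise, pushed on the right (-y) side. I'll move there at height for a clean look first.

```bash
python3 -m crank '[{"turn":[0,0,0],"slide":[0.05,0.02,-0.07],"fingers":0},{"turn":[0,0,0],"slide":[0.12,0.06,-0.07],"fingers":0},{"turn":[0,0,0],"slide":[0.19,0.09,-0.07],"fingers":0},{"turn":[0,0,0],"slide":[0.26,0.12,-0.07],"fingers":0},{"turn":[0,0,0],"slide":[0.32,0.15,-0.07],"fingers":0}]' 10
python3 -m crank '[{"turn":[0,0,0],"slide":[0.07,0.03,0],"fingers":0},{"turn":[0,0,0],"slide":[0.14,0.07,0],"fingers":0},{"turn":[0,0,0],"slide":[0.21,0.11,0],"fingers":0},{"turn":[0,0,0],"slide":[0.28,0.14,0],"fingers":0},{"turn":[0,0,0],"slide":[0.28,0.14,0],"fingers":0}]'
python3 - <<'E'
from h import *
import pickle
s=get_state(); print(s["eef_pos"],s["ee_rot"],s["q"],s["width"])
pickle.dump(get_calibration("wrist"),open("w1.pkl","wb"))
for n in ["scene","side","wrist"]:
    cv2.imwrite(f"pics/{n}1.png",grab_frame(n)[:,:,::-1])
crop("pics/side1.png","pics/side1c.png",265,145,425,265,5)
crop("pics/scene1.png","pics/scene1c.png",235,160,395,310,4)
E
```

```text
t: 0.57
eef_pos: [0.5988, -0.1616, 0.2616]
ee_rot: [3.141, 0.0, -1.571]
force: [0.8, 0.1, -0.2]
width: 0.0599
t: 0.98
eef_pos: [0.5269, -0.3046, 0.2615]
ee_rot: [3.141, -0.001, -1.575]
force: [0.9, 0.8, 0.5]
width: 0.0441
[ 0.52691967 -0.30461322  0.26153959] [ 3.14054550e+00 -5.77218471e-04 -1.57494317e+00] [-2.03060108e-01  2.30585879e-01 -8.76240973e-02  8.13360058e-04
 -1.25349890e+00  1.98658839e-01] 0.044088410861744774
```

View pics/wrist1.png

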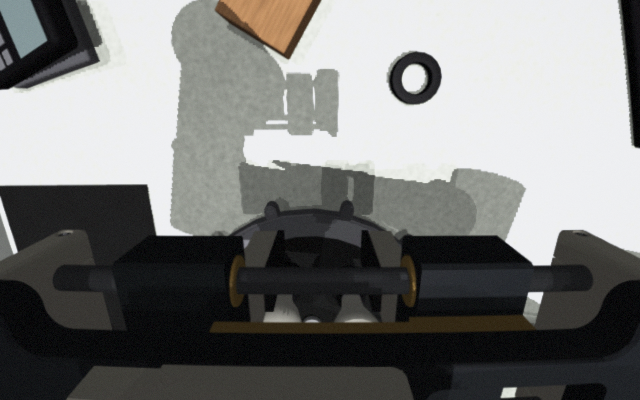

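View pics/scene1.png

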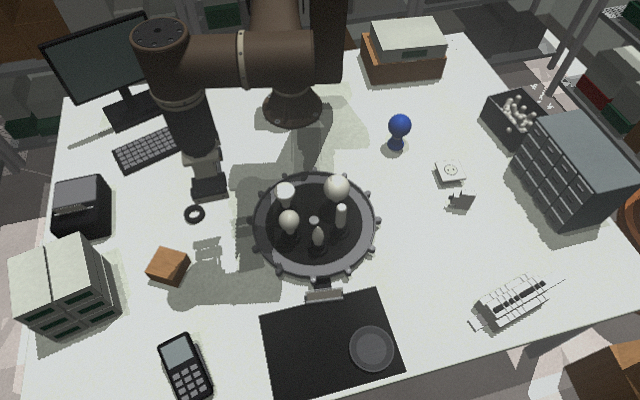

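View pics/scene1c.png

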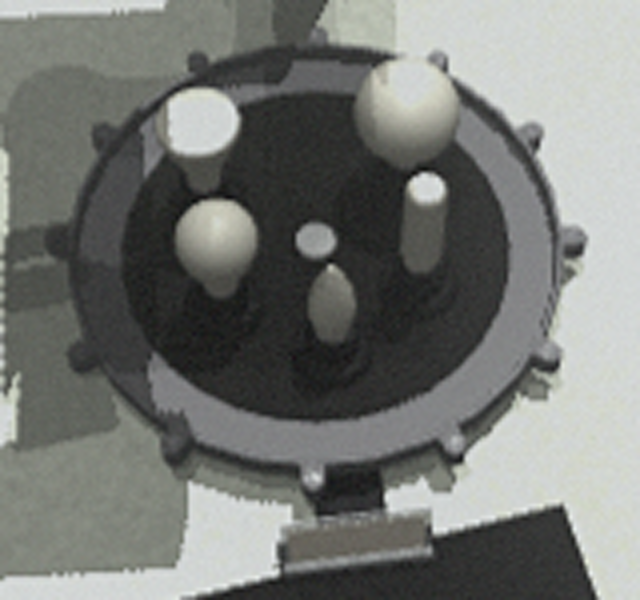

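Scene view is now clear: globe at crop (407,112), i.e. scene (337,188), and all 12 lugs are visible. For the axis and the front direction I'll enlarge the first wrist picture, which looks down on the hub and the ticket holder.

```bash
python3 - <<'E'
from h import *
crop("pics/wrist0.png","pics/wrist0c.png",200,0,460,190,3)
E
```

```text
(no output)
```

View pics/wrist0c.png

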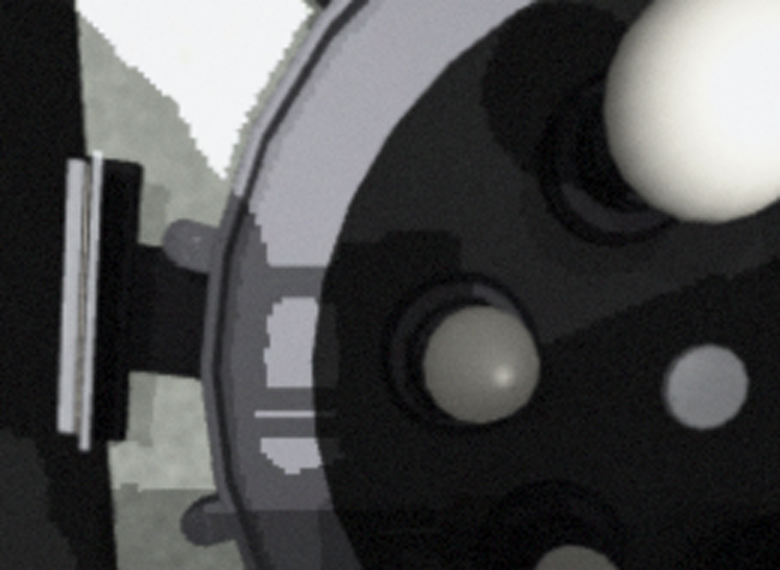

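```bash
python3 - <<'E'
from h import *
from scipy.optimize import least_squares
w=get_calibration("wrist")
w=dict(w); w["pose"]=np.array([[-9.99996937e-01,4.15054864e-04,2.44003272e-03,6.75000880e-01],[-1.10618689e-03,-9.56848287e-01,-2.90585843e-01,-7.87916107e-02],[2.21413206e-03,-2.90587652e-01,9.56845815e-01,3.83568244e-01],[0,0,0,1]])
W=lambda p,z:at("wrist",np.array(p)/3+(200,0),z,w)[:2]
C=np.array([(57,240),(80,355),(175,443),(315,480),(453,445),(545,357),(573,240),(530,135),(438,62),(318,38),(198,65),(103,135)])/4+[235,160]
B=np.array([at("scene",p,.036)[:2] for p in C])
def r(x):
    d=B-x[:2]; th=np.arctan2(d[:,1],d[:,0]); e=(th-x[2]+np.pi/12)%(np.pi/6)-np.pi/12
    return np.r_[np.hypot(*d.T)-.202,.2*e]
s=min((least_squares(r,[*B.mean(0),a]) for a in np.linspace(0,.5,6)),key=lambda s:s.cost); x=s.x
print("tray",x[:2],np.degrees(x[2]),np.round(s.fun*1000,1))
ax=x[:2]
for z in (.03,.036,.042): print("hub wrist",z,W((706,387),z),"scene",at("scene",np.array((317,240))/4+(235,160),z)[:2])
for nm,p in (("lugA",(193,245)),("lugB",(207,520))):
    q=W(p,.036)-ax; print(nm,q,np.hypot(*q),np.degrees(np.arctan2(q[1],q[0]))%30)
def pol(n,q):
    q=q-ax; print(n,np.round(q,4),round(np.hypot(*q),4),round(np.degrees(np.arctan2(q[1],q[0])),1))
for z in (0,.01,.02): 
    a,b=W((142,165),z),W((128,440),z); e=b-a; print("foot edge",z,np.hypot(*e),"normal",np.degrees(np.arctan2(-e[0],e[1]))); pol("mid",(a+b)/2)
for z in (.01,.05):
    a,b=W((98,153),z),W((84,449),z);e=b-a; print("rail",z,np.hypot(*e),"normal",np.degrees(np.arctan2(-e[0],e[1]))); pol("mid",(a+b)/2)
pol("bar mid",(W((165,245),.01)+W((165,375),.01))/2)
for n,p in(("scene",np.array((407,112))/4+(235,160)),("side",np.array((270,155))/5+(265,145))): pol("globe "+n,at(n,p,.127)[:2])
for n,p,z in (("tape",(194,214),.01),("carton",(167,262),.055),("globe",(0,0),0)): print(n,at("scene",p,z)[:2])
E
```

```text
tray [ 0.54340682 -0.05045967] -14.76781394030306 [-2.7 -2.7 -5.3 -3.5 -3.6 -4.3 -3.5 -3.4 -1.1 -2.3 -4.4 -3.3  0.5  0.5
  0.1  1.5  0.1 -3.1 -0.3  0.   0.1 -0.3  0.5  0.2]
hub wrist 0.03 [ 0.54309267 -0.05084751] scene [ 0.54041714 -0.04855989]
hub wrist 0.036 [ 0.54533113 -0.05132171] scene [ 0.54406346 -0.04941153]
hub wrist 0.042 [ 0.5475696  -0.05179592] scene [ 0.54770977 -0.05026316]
lugA [ 0.19412754 -0.05120315] 0.20076669119792762 15.224158901132004
lugB [0.19383338 0.05118703] 0.2004781528121725 14.792826570187176
foot edge 0 0.10899104940440833 normal -6.8173183754277
mid [ 0.2258 -0.0295] 0.2277 -7.4
foot edge 0.01 0.10614954594031009 normal -6.817318375427749
mid [ 0.2233 -0.0295] 0.2252 -7.5
foot edge 0.02 0.10330804247621182 normal -6.81731837542774
mid [ 0.2209 -0.0294] 0.2228 -7.6
rail 0.01 0.11445038658011536 normal -7.334357652572375
mid [ 0.241  -0.0299] 0.2428 -7.1
rail 0.05 0.10219555620645916 normal -7.334357652572359
mid [ 0.2292 -0.0297] 0.2312 -7.4
bar mid [ 0.2112 -0.028 ] 0.2131 -7.6
globe scene [-0.0356  0.0805] 0.088 113.9
globe side [-0.0324  0.0815] 0.0877 111.7
tape [ 0.40871    -0.41177215]
carton [ 0.58538552 -0.49054737]
globe [-1.16770465 -1.27149994]
```

Axis is (0.5435,-0.0505). The front is at -7.4°, with the foot edge, rail and bar all agreeing. The globe is at 113° and the lugs at 15°+30°k, with radii matching. I need about -120°, done as two 60° strokes from φ=-75° to -135°, straddling one lug with the fingers 30 mm apart.

```bash
cat > plan.py <<'E'
from h import *
from scipy.spatial.transform import Rotation as R
import sys
ax=np.array([.5435,-.0505])
def plan(wps):
    s=get_state(); p=s["eef_pos"]; Rc=R.from_euler("xyz",s["ee_rot"])
    d=p[:2]-ax; print("now r %.4f phi %.2f z %.4f yaw %.2f w %.4f F %s t %.2f"%(np.hypot(*d),np.degrees(np.arctan2(d[1],d[0])),p[2],np.degrees(s["ee_rot"][2]),s["width"],np.round(s["force"],1),s["t"]))
    for phi,r,z in wps:
        a=np.radians(phi); P=np.array([*(ax+r*np.array([np.cos(a),np.sin(a)])),z])
        sl=Rc.inv().apply(P-p)/.5; t=(Rc.inv()*R.from_euler("xyz",[np.pi,0,a])).as_rotvec()/2/np.pi
        print(phi,r,z,"turn",np.round(t,4),"slide",np.round(sl,4))
if __name__=="__main__": plan(eval(sys.argv[1]))
E
python3 plan.py '[(-75,.205,.26),(-75,.205,.02)]'
```

```text
now r 0.2503 phi -93.19 z 0.2613 yaw -90.09 w 0.0441 F [0.2 0.9 0.2] t 1.13
-75 0.205 0.26 turn [ 0.      0.0001 -0.0419] slide [-0.104  -0.1338  0.0026]
-75 0.205 0.02 turn [ 0.      0.0001 -0.0419] slide [-0.1039 -0.1339  0.4826]
```

```bash
python3 -m crank '[{"turn":[0,0,-0.014],"slide":[-0.03,-0.04,0],"fingers":-0.32},{"turn":[0,0,-0.028],"slide":[-0.06,-0.08,0],"fingers":-0.32},{"turn":[0,0,-0.042],"slide":[-0.104,-0.134,0],"fingers":-0.32},{"turn":[0,0,-0.042],"slide":[-0.104,-0.134,0],"fingers":-0.32},{"turn":[0,0,-0.042],"slide":[-0.104,-0.134,0],"fingers":-0.32}]'
python3 plan.py '[(-75,.205,.07),(-75,.205,.02)]'
```

```text
t: 1.55
eef_pos: [0.5985, -0.2454, 0.2606]
ee_rot: [3.141, 0.001, -1.303]
force: [-0.0, -0.3, -0.5]
width: 0.0299
now r 0.2025 phi -74.23 z 0.2606 yaw -74.66 w 0.0299 F [-0.  -0.3 -0.5] t 1.55
-75 0.205 0.07 turn [0.0002 0.0001 0.0009] slide [0.0053 0.0051 0.3812]
-75 0.205 0.02 turn [0.0002 0.0001 0.0009] slide [0.0054 0.005  0.4812]
```

```bash
python3 -m crank '[{"turn":[0,0,0],"slide":[0,0,0.07],"fingers":-0.32},{"turn":[0,0,0],"slide":[0,0,0.14],"fingers":-0.32},{"turn":[0,0,0],"slide":[0,0,0.21],"fingers":-0.32},{"turn":[0,0,0],"slide":[0,0,0.28],"fingers":-0.32},{"turn":[0,0,0],"slide":[0,0,0.35],"fingers":-0.32}]'
python3 -m crank '[{"turn":[0,0,0],"slide":[0,0,0],"fingers":-0.32},{"turn":[0,0,0],"slide":[0,0,0],"fingers":-0.32}]'
python3 - <<'E'
from plan import *
for n in ["scene","wrist"]: cv2.imwrite(f"pics/{n}2.png",grab_frame(n)[:,:,::-1])
crop("pics/scene2.png","pics/scene2c.png",215,160,395,310,4)
plan([(-75,.205,.07),(-75,.205,.02)])
E
```

```text
t: 1.97
eef_pos: [0.5967, -0.2475, 0.0855]
ee_rot: [-3.141, -0.0, -1.307]
force: [-0.2, 0.8, 0.7]
width: 0.0297
t: 2.13
eef_pos: [0.5958, -0.2476, 0.0855]
ee_rot: [3.138, 0.001, -1.307]
force: [0.2, -0.3, 0.9]
width: 0.0301
now r 0.2053 phi -74.46 z 0.0890 yaw -74.84 w 0.0298 F [-0.6 -0.9  1.2] t 2.23
-75 0.205 0.07 turn [-0.0004 -0.0003  0.0004] slide [-0.0006  0.004   0.038 ]
-75 0.205 0.02 turn [-0.0004 -0.0003  0.0004] slide [-0.0008  0.0042  0.138 ]
```

View pics/scene2c.png

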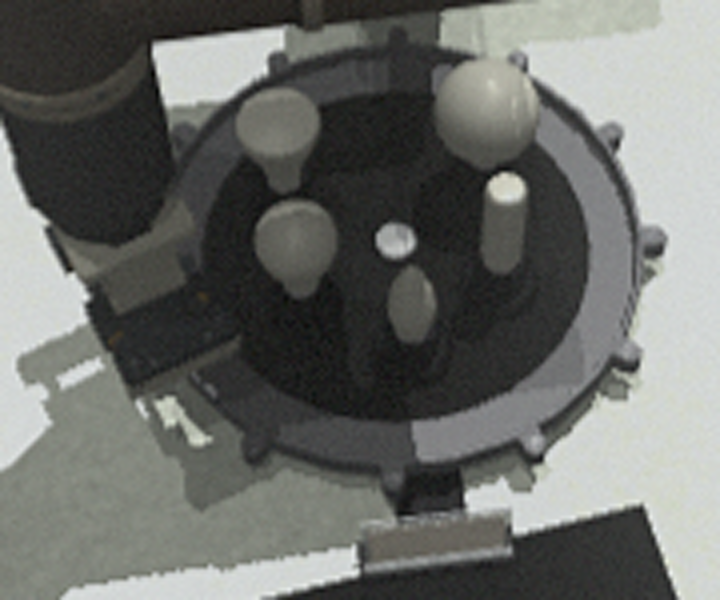

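View pics/wrist2.png

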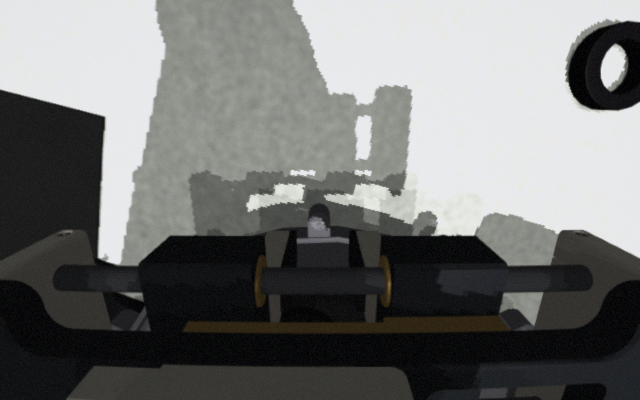

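The wrist view shows the lug at (318,215), midway between the two fingers, which are near columns 275 and 370. Going down.

```bash
python3 -m crank '[{"turn":[0,0,0],"slide":[0,0.001,0.03],"fingers":-0.32},{"turn":[0,0,0],"slide":[0,0.002,0.06],"fingers":-0.32},{"turn":[0,0,0],"slide":[0,0.002,0.09],"fingers":-0.32},{"turn":[0,0,0],"slide":[0,0.002,0.12],"fingers":-0.32},{"turn":[0,0,0],"slide":[0,0.002,0.13],"fingers":-0.32}]'
python3 -m crank '[{"turn":[0,0,0],"slide":[0,0,0],"fingers":-0.32}]'
python3 plan.py '[(p,.205,.02) for p in (-77,-79.5,-82,-84.5,-87)]'
```

```text
t: 2.65
eef_pos: [0.5968, -0.2483, 0.0226]
ee_rot: [-3.14, -0.001, -1.307]
force: [-0.8, 0.7, 0.1]
width: 0.03
t: 2.73
eef_pos: [0.5966, -0.2484, 0.0226]
ee_rot: [-3.141, -0.001, -1.307]
force: [-0.1, 0.3, -0.1]
width: 0.0296
now r 0.2049 phi -74.97 z 0.0226 yaw -74.88 w 0.0296 F [-0.1  0.3 -0.1] t 2.73
-77 0.205 0.02 turn [-0.0002 -0.0001  0.0059] slide [-0.      0.0146  0.0052]
-79.5 0.205 0.02 turn [-0.0002 -0.0001  0.0128] slide [-0.0011  0.0324  0.0052]
-82 0.205 0.02 turn [-0.0002 -0.0001  0.0198] slide [-0.0029  0.0502  0.0052]
-84.5 0.205 0.02 turn [-0.0002 -0.0001  0.0267] slide [-0.0055  0.0679  0.0052]
-87 0.205 0.02 turn [-0.0002 -0.0001  0.0337] slide [-0.0089  0.0855  0.0051]
```

```bash
python3 -m crank '[{"turn":[0,0,0.003],"slide":[0,0.007,0.003],"fingers":-0.32},{"turn":[0,0,0.006],"slide":[0,0.015,0.003],"fingers":-0.32},{"turn":[0,0,0.011],"slide":[-0.001,0.028,0.003],"fingers":-0.32},{"turn":[0,0,0.017],"slide":[-0.002,0.043,0.003],"fingers":-0.32},{"turn":[0,0,0.023],"slide":[-0.004,0.058,0.003],"fingers":-0.32}]'
python3 plan.py '[(p,.205,.02) for p in (-86,-88.5,-91,-93.5,-96)]'
```

```text
t: 3.15
eef_pos: [0.568, -0.2542, 0.0216]
ee_rot: [-3.139, -0.001, -1.454]
force: [0.5, 0.9, -0.2]
width: 0.0301
now r 0.2052 phi -83.13 z 0.0216 yaw -83.32 w 0.0301 F [ 0.5  0.9 -0.2] t 3.15
-86 0.205 0.02 turn [-0.0004 -0.0001  0.0074] slide [-0.0008  0.0205  0.0032]
-88.5 0.205 0.02 turn [-0.0004 -0.0001  0.0144] slide [-0.002   0.0384  0.0031]
-91 0.205 0.02 turn [-0.0004 -0.0001  0.0213] slide [-0.004   0.0562  0.0031]
-93.5 0.205 0.02 turn [-0.0004 -0.0001  0.0283] slide [-0.0068  0.0738  0.003 ]
-96 0.205 0.02 turn [-0.0004 -0.0001  0.0352] slide [-0.0104  0.0914  0.003 ]
```

```bash
python3 -m crank '[{"turn":[0,0,0.007],"slide":[-0.0004,0.018,0],"fingers":-0.32},{"turn":[0,0,0.014],"slide":[-0.0016,0.036,0],"fingers":-0.32},{"turn":[0,0,0.021],"slide":[-0.0035,0.0535,0],"fingers":-0.32},{"turn":[0,0,0.028],"slide":[-0.006,0.071,0],"fingers":-0.32},{"turn":[0,0,0.035],"slide":[-0.0095,0.089,0],"fingers":-0.32}]'
python3 - <<'E'
from plan import *
for n in ["scene"]: cv2.imwrite(f"pics/{n}3.png",grab_frame(n)[:,:,::-1])
crop("pics/scene3.png","pics/scene3c.png",215,160,395,310,4)
plan([(p,.205,.02) for p in (-98.5,-101,-103.5,-106,-108.5)])
E
```

```text
t: 3.57
eef_pos: [0.5231, -0.2548, 0.0215]
ee_rot: [-3.139, -0.0, -1.675]
force: [1.1, 0.4, 0.3]
width: 0.0297
now r 0.2052 phi -96.28 z 0.0213 yaw -96.17 w 0.0299 F [-3.9  1.4 -1.9] t 3.62
-98.5 0.205 0.02 turn [-0.0002  0.0001  0.0065] slide [-0.0008  0.0159  0.0026]
-101 0.205 0.02 turn [-0.0002  0.0001  0.0134] slide [-0.0019  0.0337  0.0026]
-103.5 0.205 0.02 turn [-0.0002  0.0001  0.0204] slide [-0.0038  0.0515  0.0026]
-106 0.205 0.02 turn [-0.0002  0.0001  0.0273] slide [-0.0064  0.0692  0.0026]
-108.5 0.205 0.02 turn [-0.0002  0.0001  0.0342] slide [-0.0099  0.0868  0.0026]
```

View pics/scene3c.png

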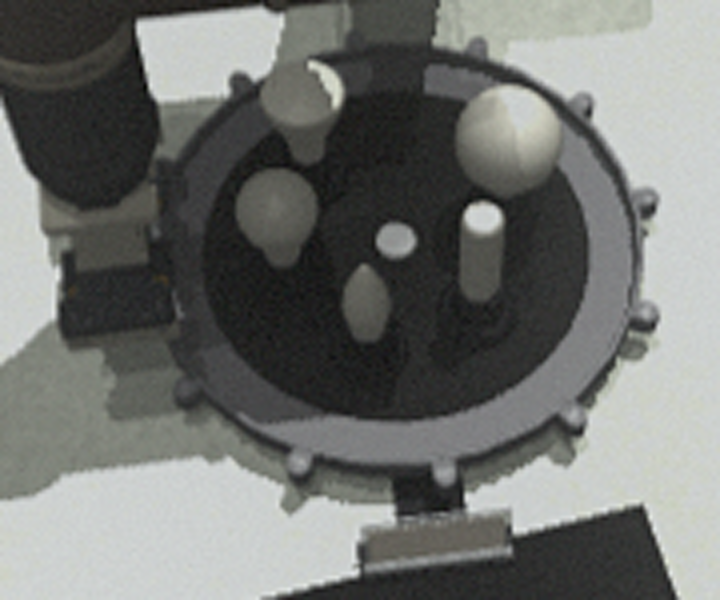

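The tray turns with the lug. The globe has moved to crop (508,140) and all the lamps are upright. Continuing.

```bash
python3 -m crank '[{"turn":[0,0,0.007],"slide":[-0.0004,0.018,0],"fingers":-0.32},{"turn":[0,0,0.014],"slide":[-0.0016,0.036,0],"fingers":-0.32},{"turn":[0,0,0.021],"slide":[-0.0035,0.0535,0],"fingers":-0.32},{"turn":[0,0,0.028],"slide":[-0.006,0.071,0],"fingers":-0.32},{"turn":[0,0,0.035],"slide":[-0.0095,0.089,0],"fingers":-0.32}]'
python3 plan.py '[(p,.205,.02) for p in (-111,-113.5,-116,-118.5,-121)]'
```

```text
t: 4.03
eef_pos: [0.4797, -0.2455, 0.0213]
ee_rot: [-3.139, 0.0, -1.893]
force: [0.3, 0.2, 0.1]
width: 0.0298
now r 0.2052 phi -108.12 z 0.0213 yaw -108.47 w 0.0298 F [0.3 0.2 0.1] t 4.03
-111 0.205 0.02 turn [-0.0004  0.0001  0.007 ] slide [-0.0008  0.0206  0.0025]
-113.5 0.205 0.02 turn [-0.0004  0.0001  0.014 ] slide [-0.002   0.0385  0.0024]
-116 0.205 0.02 turn [-0.0004  0.0001  0.0209] slide [-0.0039  0.0563  0.0024]
-118.5 0.205 0.02 turn [-0.0004  0.0001  0.0279] slide [-0.0066  0.074   0.0024]
-121 0.205 0.02 turn [-0.0004  0.0001  0.0348] slide [-0.0101  0.0915  0.0023]
```

```bash
python3 -m crank '[{"turn":[0,0,0.007],"slide":[-0.0004,0.018,0],"fingers":-0.32},{"turn":[0,0,0.014],"slide":[-0.0016,0.036,0],"fingers":-0.32},{"turn":[0,0,0.021],"slide":[-0.0035,0.0535,0],"fingers":-0.32},{"turn":[0,0,0.028],"slide":[-0.006,0.071,0],"fingers":-0.32},{"turn":[0,0,0.035],"slide":[-0.0095,0.089,0],"fingers":-0.32}]'
python3 plan.py '[(p,.205,.02) for p in (-123.5,-126,-128.5,-131,-133.5,-135.5)]'
```

```text
t: 4.45
eef_pos: [0.439, -0.2269, 0.0212]
ee_rot: [-3.139, 0.001, -2.113]
force: [0.8, -0.0, -0.0]
width: 0.0299
now r 0.2050 phi -120.65 z 0.0212 yaw -121.07 w 0.0299 F [ 0.8 -0.  -0. ] t 4.45
-123.5 0.205 0.02 turn [-0.0004  0.0002  0.0068] slide [-0.0004  0.0204  0.0023]
-126 0.205 0.02 turn [-0.0004  0.0002  0.0137] slide [-0.0016  0.0383  0.0023]
-128.5 0.205 0.02 turn [-0.0004  0.0002  0.0206] slide [-0.0035  0.0561  0.0023]
-131 0.205 0.02 turn [-0.0004  0.0002  0.0276] slide [-0.0062  0.0737  0.0022]
-133.5 0.205 0.02 turn [-0.0004  0.0002  0.0345] slide [-0.0097  0.0913  0.0022]
-135.5 0.205 0.02 turn [-0.0004  0.0002  0.0401] slide [-0.013   0.1052  0.0021]
```

```bash
python3 -m crank '[{"turn":[0,0,0.007],"slide":[-0.0004,0.018,0],"fingers":-0.32},{"turn":[0,0,0.014],"slide":[-0.0016,0.036,0],"fingers":-0.32},{"turn":[0,0,0.021],"slide":[-0.0035,0.0535,0],"fingers":-0.32},{"turn":[0,0,0.028],"slide":[-0.006,0.071,0],"fingers":-0.32},{"turn":[0,0,0.032],"slide":[-0.008,0.082,0],"fingers":-0.32}]'
python3 -m crank '[{"turn":[0,0,0.002],"slide":[0,0.005,0],"fingers":-0.32},{"turn":[0,0,0.002],"slide":[0,0.005,0],"fingers":-0.32}]'
python3 - <<'E'
from plan import *
for n in ["scene"]: cv2.imwrite(f"pics/{n}4.png",grab_frame(n)[:,:,::-1])
crop("pics/scene4.png","pics/scene4c.png",215,160,395,310,4)
plan([(-131.5,.205,.02),(-131.5,.205,.26)])
E
```

```text
t: 4.87
eef_pos: [0.4052, -0.2021, 0.0211]
ee_rot: [-3.14, 0.001, -2.314]
force: [-0.6, 0.0, -0.7]
width: 0.0299
t: 5.03
eef_pos: [0.4036, -0.2005, 0.0209]
ee_rot: [-3.14, 0.001, -2.324]
force: [0.1, 0.3, 0.9]
width: 0.0297
now r 0.2050 phi -132.93 z 0.0207 yaw -133.13 w 0.0300 F [ 0.1 -0.2  0.4] t 5.08
-131.5 0.205 0.02 turn [-0.0002  0.0001 -0.0045] slide [-0.0002 -0.0102  0.0015]
-131.5 0.205 0.26 turn [-0.0002  0.0001 -0.0045] slide [-0.0006 -0.0108 -0.4785]
```

View pics/scene4c.png

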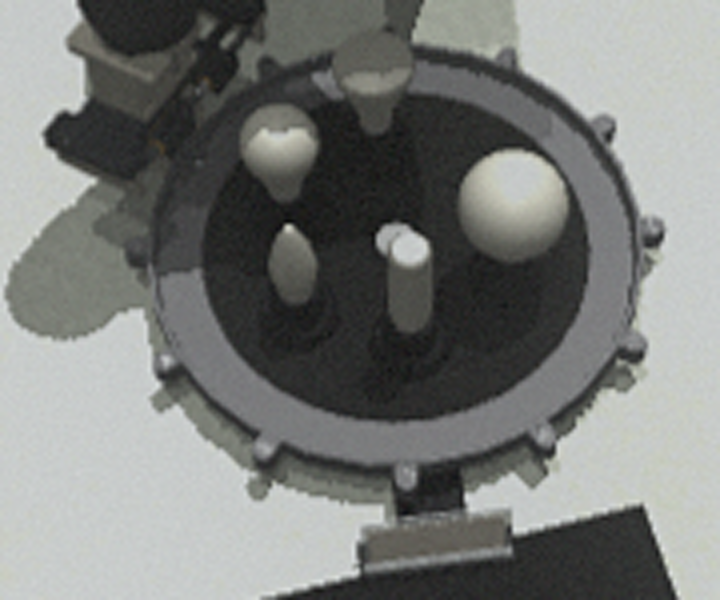

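```bash
python3 -m crank '[{"turn":[0,0,-0.002],"slide":[0,-0.006,0],"fingers":-0.32},{"turn":[0,0,-0.004],"slide":[0,-0.012,0],"fingers":-0.32},{"turn":[0,0,-0.004],"slide":[0,-0.012,-0.03],"fingers":-0.32},{"turn":[0,0,-0.004],"slide":[0,-0.012,-0.08],"fingers":-0.32},{"turn":[0,0,-0.004],"slide":[0,-0.012,-0.14],"fingers":-0.32}]'
python3 -m crank '[{"turn":[0,0,0],"slide":[0,0,0],"fingers":-0.32}]'
python3 - <<'E'
from plan import *
q=at("scene",np.array((513,205))/4+(215,160),.127)[:2]-ax; print("globe",np.hypot(*q),np.degrees(np.arctan2(q[1],q[0])))
for p in [(605,128),(653,232),(630,345),(541,440),(405,475),(267,447),(167,363),(508,60)]:
    q=at("scene",np.array(p)/4+(215,160),.036)[:2]-ax; print(np.round(np.hypot(*q),3),np.degrees(np.arctan2(q[1],q[0]))%30)
plan([(p,.205,.09) for p in np.arange(-126,-71,6)]+[(-72,.205,.09)])
E
```

```text
t: 5.5
eef_pos: [0.4068, -0.205, 0.0896]
ee_rot: [3.138, -0.002, -2.299]
force: [1.4, -0.5, -0.6]
width: 0.03
t: 5.58
eef_pos: [0.4112, -0.2057, 0.0947]
ee_rot: [-3.135, 0.004, -2.297]
force: [1.4, -0.4, 0.4]
width: 0.0298
globe 0.08976922364105709 57.360792312024714
0.199 17.518632622005057
0.199 17.27507781866629
0.197 17.50630542374428
0.198 17.304804237003776
0.195 17.741055166285005
0.195 17.906177153114648
0.198 17.84826396094411
0.199 17.649601402932234
now r 0.2039 phi -130.45 z 0.0947 yaw -131.63 w 0.0298 F [ 1.4 -0.4  0.4] t 5.58
-126 0.205 0.09 turn [-0.0011  0.0005 -0.0156] slide [ 0.0004 -0.0317  0.0097]
-120 0.205 0.09 turn [-0.0011  0.0005 -0.0323] slide [-0.0061 -0.0742  0.01  ]
-114 0.205 0.09 turn [-0.0011  0.0004 -0.049 ] slide [-0.0169 -0.1157  0.0103]
-108 0.205 0.09 turn [-0.0011  0.0003 -0.0656] slide [-0.0321 -0.1559  0.0106]
-102 0.205 0.09 turn [-0.0011  0.0003 -0.0823] slide [-0.0513 -0.1942  0.0109]
-96 0.205 0.09 turn [-0.0012  0.0002 -0.099 ] slide [-0.0744 -0.2304  0.0112]
-90 0.205 0.09 turn [-0.0012  0.0002 -0.1156] slide [-0.1012 -0.2639  0.0116]
-84 0.205 0.09 turn [-1.200e-03  1.000e-04 -1.323e-01] slide [-0.1314 -0.2944  0.0119]
-78 0.205 0.09 turn [-0.0012  0.     -0.149 ] slide [-0.1645 -0.3216  0.0121]
-72 0.205 0.09 turn [-0.0012 -0.     -0.1656] slide [-0.2004 -0.3452  0.0124]
-72 0.205 0.09 turn [-0.0012 -0.     -0.1656] slide [-0.2004 -0.3452  0.0124]
```

```bash
python3 -m crank '[{"turn":[0,0,-0.015],"slide":[0.001,-0.031,0],"fingers":-0.32},{"turn":[0,0,-0.032],"slide":[-0.006,-0.074,0],"fingers":-0.32},{"turn":[0,0,-0.049],"slide":[-0.016,-0.115,0],"fingers":-0.32},{"turn":[0,0,-0.065],"slide":[-0.031,-0.155,0],"fingers":-0.32},{"turn":[0,0,-0.082],"slide":[-0.05,-0.194,0],"fingers":-0.32}]'
python3 plan.py '[(p,.205,.09) for p in (-96,-90,-84,-78,-72.5)]'
```

```text
t: 6.0
eef_pos: [0.4978, -0.2518, 0.0899]
ee_rot: [-3.141, -0.0, -1.779]
force: [-0.2, 0.3, -0.0]
width: 0.03
now r 0.2065 phi -102.80 z 0.0899 yaw -101.93 w 0.0300 F [-0.2  0.3 -0. ] t 6.00
-96 0.205 0.09 turn [-0.     -0.     -0.0165] slide [-0.0051 -0.0486 -0.0002]
-90 0.205 0.09 turn [-0.     -0.     -0.0331] slide [-0.0117 -0.091  -0.0002]
-84 0.205 0.09 turn [-0.     -0.     -0.0498] slide [-0.0228 -0.1325 -0.0002]
-78 0.205 0.09 turn [-0.     -0.     -0.0665] slide [-0.0381 -0.1726 -0.0002]
-72.5 0.205 0.09 turn [-0.     -0.     -0.0818] slide [-5.580e-02 -2.077e-01 -2.000e-04]
```

```bash
python3 -m crank '[{"turn":[0,0,-0.016],"slide":[-0.003,-0.043,0],"fingers":-0.32},{"turn":[0,0,-0.033],"slide":[-0.01,-0.086,0],"fingers":-0.32},{"turn":[0,0,-0.05],"slide":[-0.021,-0.128,0],"fingers":-0.32},{"turn":[0,0,-0.066],"slide":[-0.037,-0.169,0],"fingers":-0.32},{"turn":[0,0,-0.082],"slide":[-0.055,-0.204,0],"fingers":-0.32}]'
python3 -m crank '[{"turn":[0,0,0],"slide":[0,0,0],"fingers":-0.32},{"turn":[0,0,0],"slide":[0,0,0],"fingers":-0.32}]'
python3 - <<'E'
from plan import *
for n in ["scene","wrist"]: cv2.imwrite(f"pics/{n}5.png",grab_frame(n)[:,:,::-1])
crop("pics/scene5.png","pics/scene5c.png",215,160,395,310,4)
plan([(-72.5,.205,.09),(-72.5,.205,.02)])
E
```

```text
t: 6.42
eef_pos: [0.6037, -0.2462, 0.0894]
ee_rot: [3.141, -0.0, -1.264]
force: [0.8, -0.2, -0.6]
width: 0.0297
t: 6.58
eef_pos: [0.6028, -0.2455, 0.089]
ee_rot: [3.141, 0.0, -1.269]
force: [-0.5, -0.7, -1.0]
width: 0.0292
now r 0.2036 phi -73.43 z 0.0894 yaw -72.79 w 0.0297 F [-0.7  0.3 -0.3] t 6.68
-72.5 0.205 0.09 turn [ 0.0002  0.0001 -0.0008] slide [ 0.0029 -0.0067 -0.0012]
-72.5 0.205 0.02 turn [ 0.0002  0.0001 -0.0008] slide [ 0.003  -0.0068  0.1388]
```

View pics/scene5c.png

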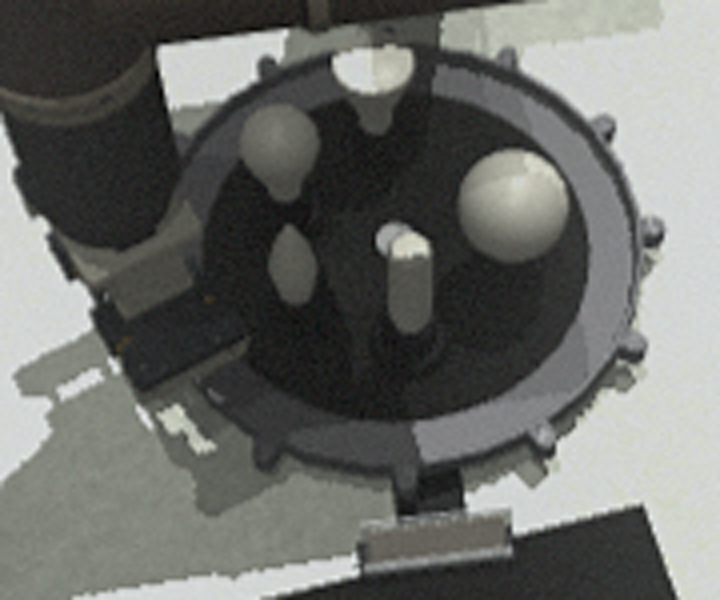

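View pics/wrist5.png

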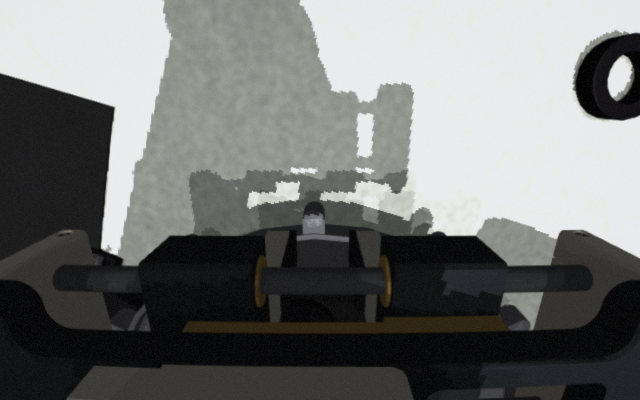

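The tray stayed put. The lug is at wrist (313,212), slightly left of the finger middle at about 322, which agrees with the planned -3 mm shift. Going down with that correction.

```bash
python3 -m crank '[{"turn":[0,0,-0.001],"slide":[0.003,-0.007,0],"fingers":-0.32},{"turn":[0,0,-0.001],"slide":[0.003,-0.007,0.03],"fingers":-0.32},{"turn":[0,0,-0.001],"slide":[0.003,-0.007,0.07],"fingers":-0.32},{"turn":[0,0,-0.001],"slide":[0.003,-0.007,0.11],"fingers":-0.32},{"turn":[0,0,-0.001],"slide":[0.003,-0.007,0.136],"fingers":-0.32}]'
python3 -m crank '[{"turn":[0,0,0],"slide":[0,0,0],"fingers":-0.32}]'
python3 plan.py '[(p,.205,.02) for p in (-74,-75.5,-78,-80.5,-83)]'
```

```text
t: 7.1
eef_pos: [0.6049, -0.2459, 0.0207]
ee_rot: [3.141, 0.001, -1.264]
force: [0.3, 0.4, -0.0]
width: 0.0299
t: 7.18
eef_pos: [0.6036, -0.2457, 0.0193]
ee_rot: [3.138, 0.002, -1.264]
force: [-0.3, -0.0, 0.5]
width: 0.0296
now r 0.2042 phi -72.89 z 0.0193 yaw -72.43 w 0.0296 F [-0.3 -0.   0.5] t 7.18
-74 0.205 0.02 turn [0.0006 0.0004 0.0044] slide [ 0.0014  0.008  -0.0014]
-75.5 0.205 0.02 turn [0.0007 0.0004 0.0085] slide [ 0.001   0.0187 -0.0014]
-78 0.205 0.02 turn [0.0007 0.0003 0.0155] slide [-0.0004  0.0365 -0.0013]
-80.5 0.205 0.02 turn [0.0007 0.0003 0.0224] slide [-0.0025  0.0543 -0.0012]
-83 0.205 0.02 turn [0.0007 0.0003 0.0294] slide [-0.0054  0.0719 -0.0012]
```

```bash
python3 -m crank '[{"turn":[0,0,0.004],"slide":[0.001,0.008,0],"fingers":-0.32},{"turn":[0,0,0.009],"slide":[0.001,0.019,0],"fingers":-0.32},{"turn":[0,0,0.015],"slide":[0,0.036,0],"fingers":-0.32},{"turn":[0,0,0.022],"slide":[-0.002,0.054,0],"fingers":-0.32},{"turn":[0,0,0.029],"slide":[-0.005,0.072,0],"fingers":-0.32}]'
python3 -m crank '[{"turn":[0,0,0.007],"slide":[-0.0004,0.018,0],"fingers":-0.32},{"turn":[0,0,0.014],"slide":[-0.0016,0.036,0],"fingers":-0.32},{"turn":[0,0,0.021],"slide":[-0.0035,0.0535,0],"fingers":-0.32},{"turn":[0,0,0.028],"slide":[-0.006,0.071,0],"fingers":-0.32},{"turn":[0,0,0.035],"slide":[-0.0095,0.089,0],"fingers":-0.32}]'
python3 plan.py '[(p,.205,.02) for p in (-98,-100.5,-103,-105.5,-108)]'
```

```text
t: 7.6
eef_pos: [0.5715, -0.2548, 0.0239]
ee_rot: [-3.139, -0.001, -1.449]
force: [1.0, 0.2, -0.7]
width: 0.0303
t: 8.02
eef_pos: [0.5269, -0.2557, 0.024]
ee_rot: [-3.138, -0.0, -1.669]
force: [-0.0, 0.8, -0.2]
width: 0.0299
now r 0.2058 phi -94.64 z 0.0240 yaw -95.60 w 0.0299 F [-0.   0.8 -0.2] t 8.02
-98 0.205 0.02 turn [-0.0005 -0.      0.0067] slide [-0.002   0.0241  0.0079]
-100.5 0.205 0.02 turn [-0.0005 -0.      0.0136] slide [-0.0031  0.0419  0.0079]
-103 0.205 0.02 turn [-0.0005 -0.      0.0206] slide [-0.005   0.0597  0.0078]
-105.5 0.205 0.02 turn [-0.0005 -0.      0.0275] slide [-0.0077  0.0774  0.0077]
-108 0.205 0.02 turn [-0.0006  0.      0.0344] slide [-0.0112  0.095   0.0077]
```

```bash
python3 -m crank '[{"turn":[0,0,0.007],"slide":[-0.001,0.019,0.002],"fingers":-0.32},{"turn":[0,0,0.014],"slide":[-0.002,0.037,0.004],"fingers":-0.32},{"turn":[0,0,0.021],"slide":[-0.004,0.054,0.004],"fingers":-0.32},{"turn":[0,0,0.028],"slide":[-0.007,0.072,0.004],"fingers":-0.32},{"turn":[0,0,0.035],"slide":[-0.01,0.09,0.004],"fingers":-0.32}]'
python3 plan.py '[(p,.205,.02) for p in (-110.5,-113,-115.5,-118,-120.5)]'
```

```text
t: 8.43
eef_pos: [0.4826, -0.2464, 0.0219]
ee_rot: [-3.138, 0.0, -1.888]
force: [1.0, -0.2, 0.4]
width: 0.03
now r 0.2051 phi -107.28 z 0.0219 yaw -108.20 w 0.0300 F [ 1.  -0.2  0.4] t 8.43
-110.5 0.205 0.02 turn [-0.0006  0.0001  0.0064] slide [-0.0006  0.023   0.0037]
-113 0.205 0.02 turn [-0.0006  0.0001  0.0133] slide [-0.0017  0.0409  0.0036]
-115.5 0.205 0.02 turn [-0.0005  0.0001  0.0203] slide [-0.0035  0.0587  0.0036]
-118 0.205 0.02 turn [-0.0005  0.0001  0.0272] slide [-0.0062  0.0764  0.0035]
-120.5 0.205 0.02 turn [-0.0005  0.0001  0.0342] slide [-0.0096  0.0939  0.0035]
```

```bash
python3 -m crank '[{"turn":[0,0,0.007],"slide":[-0.0004,0.018,0],"fingers":-0.32},{"turn":[0,0,0.014],"slide":[-0.0016,0.036,0],"fingers":-0.32},{"turn":[0,0,0.021],"slide":[-0.0035,0.0535,0],"fingers":-0.32},{"turn":[0,0,0.028],"slide":[-0.006,0.071,0],"fingers":-0.32},{"turn":[0,0,0.035],"slide":[-0.0095,0.089,0],"fingers":-0.32}]'
python3 - <<'E'
from plan import *
for n in ["scene","side"]: cv2.imwrite(f"pics/{n}6.png",grab_frame(n)[:,:,::-1])
crop("pics/scene6.png","pics/scene6c.png",215,160,395,310,4)
plan([(p,.205,.02) for p in (-123,-125.5,-128,-130.5,-133,-135)])
E
```

```text
t: 8.85
eef_pos: [0.4419, -0.228, 0.0219]
ee_rot: [-3.138, 0.001, -2.108]
force: [1.0, -0.1, 0.2]
width: 0.0298
now r 0.2048 phi -120.16 z 0.0216 yaw -120.71 w 0.0301 F [0.2 0.1 0.6] t 8.95
-123 0.205 0.02 turn [-0.0003  0.0002  0.0064] slide [-0.      0.0203  0.0031]
-125.5 0.205 0.02 turn [-0.0003  0.0002  0.0133] slide [-0.0011  0.0382  0.0031]
-128 0.205 0.02 turn [-0.0003  0.0002  0.0203] slide [-0.003   0.0559  0.003 ]
-130.5 0.205 0.02 turn [-0.0003  0.0002  0.0272] slide [-0.0056  0.0736  0.003 ]
-133 0.205 0.02 turn [-0.0003  0.0002  0.0341] slide [-0.0091  0.0912  0.003 ]
-135 0.205 0.02 turn [-0.0003  0.0002  0.0397] slide [-0.0124  0.1051  0.0029]
```

View pics/scene6c.png

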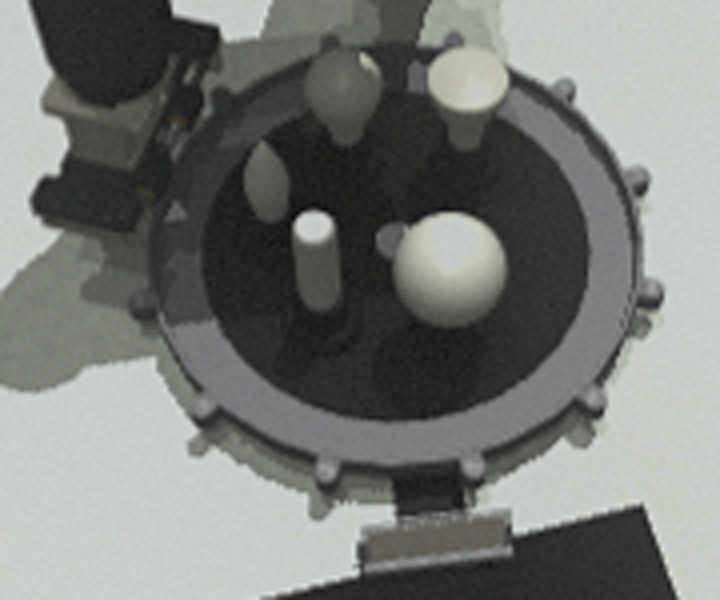

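```bash
python3 - <<'E'
from plan import *
q=at("scene",np.array((450,268))/4+(215,160),.127)[:2]-ax; print("globe",np.hypot(*q),np.degrees(np.arctan2(q[1],q[0])))
for p in [(328,472),(473,466),(590,402),(648,296),(203,405)]:
    q=at("scene",np.array(p)/4+(215,160),.036)[:2]-ax; print(np.round(np.hypot(*q),3),np.degrees(np.arctan2(q[1],q[0]))%30)
crop("pics/side6.png","pics/side6c.png",265,145,425,265,5)
E
```

```text
globe 0.08936924722080537 11.751015114936786
0.198 1.8882523236061388
0.196 1.9529703505594993
0.198 1.018089648712376
0.197 0.5826780126362436
0.197 0.8454188095178452
```

View pics/side6c.png

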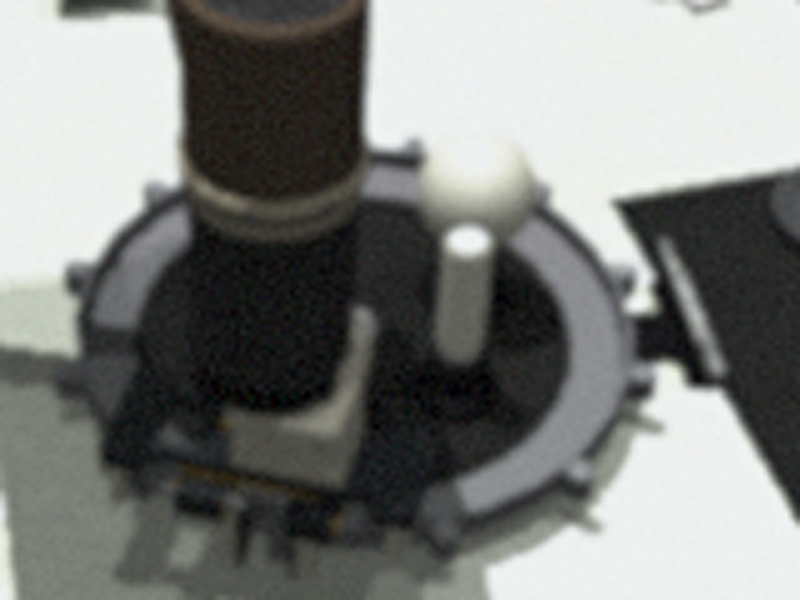

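The globe is at 11.8° now, so about 19° remain. I'll take 12.5°, then finish slowly.

```bash
python3 -m crank '[{"turn":[0,0,0.006],"slide":[0,0.018,0],"fingers":-0.32},{"turn":[0,0,0.013],"slide":[-0.001,0.036,0.002],"fingers":-0.32},{"turn":[0,0,0.02],"slide":[-0.003,0.0535,0.002],"fingers":-0.32},{"turn":[0,0,0.027],"slide":[-0.006,0.071,0.002],"fingers":-0.32},{"turn":[0,0,0.033],"slide":[-0.009,0.087,0.002],"fingers":-0.32}]'
python3 plan.py '[(p,.205,.02) for p in (-134,-135.5,-137,-138.5,-139.3)]'
```

```text
t: 9.37
eef_pos: [0.4068, -0.2019, 0.0201]
ee_rot: [-3.14, 0.001, -2.313]
force: [0.4, -1.4, -0.2]
width: 0.0303
now r 0.2039 phi -132.08 z 0.0201 yaw -132.55 w 0.0303 F [ 0.4 -1.4 -0.2] t 9.37
-134 0.205 0.02 turn [-0.0003  0.0002  0.004 ] slide [0.002  0.0137 0.0002]
-135.5 0.205 0.02 turn [-0.0003  0.0002  0.0082] slide [0.0016 0.0244 0.0002]
-137 0.205 0.02 turn [-0.0003  0.0002  0.0124] slide [0.0009 0.0352 0.0002]
-138.5 0.205 0.02 turn [-0.0003  0.0002  0.0165] slide [-0.      0.0458  0.0001]
-139.3 0.205 0.02 turn [-0.0003  0.0002  0.0188] slide [-0.0007  0.0515  0.0001]
```

```bash
python3 -m crank '[{"turn":[0,0,0.004],"slide":[0.002,0.013,0],"fingers":-0.32},{"turn":[0,0,0.008],"slide":[0.001,0.024,0],"fingers":-0.32},{"turn":[0,0,0.012],"slide":[0.001,0.034,0],"fingers":-0.32},{"turn":[0,0,0.015],"slide":[0,0.042,0],"fingers":-0.32},{"turn":[0,0,0.017],"slide":[0,0.048,0],"fingers":-0.32}]'
python3 -m crank '[{"turn":[0,0,0],"slide":[0,0,0],"fingers":-0.32},{"turn":[0,0,0],"slide":[0,0,0],"fingers":-0.32}]'
python3 - <<'E'
from plan import *
for n in ["scene","side"]: cv2.imwrite(f"pics/{n}7.png",grab_frame(n)[:,:,::-1])
crop("pics/scene7.png","pics/scene7c.png",215,160,395,310,4)
plan([(-139.3,.205,.02)])
E
```

```text
t: 9.78
eef_pos: [0.3893, -0.1855, 0.02]
ee_rot: [-3.14, 0.002, -2.419]
force: [0.3, -0.5, 0.0]
width: 0.0298
t: 9.95
eef_pos: [0.3887, -0.1856, 0.0195]
ee_rot: [-3.141, 0.001, -2.418]
force: [-0.3, 0.1, -1.0]
width: 0.0298
now r 0.2056 phi -138.91 z 0.0193 yaw -138.56 w 0.0296 F [ 0.3 -0.3  0.5] t 10.05
-139.3 0.205 0.02 turn [-0.0001  0.0001  0.002 ] slide [-0.0012  0.0028 -0.0014]
```

View pics/scene7c.png

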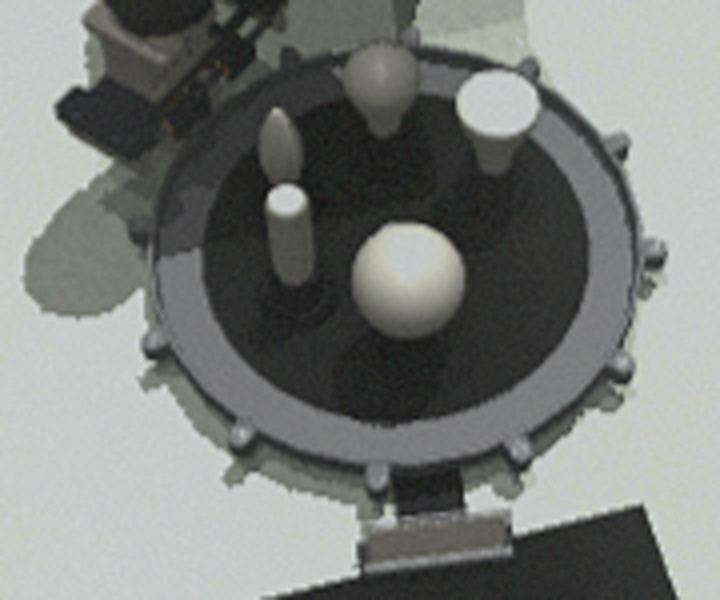

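```bash
python3 - <<'E'
from plan import *
q=at("scene",np.array((408,280))/4+(215,160),.127)[:2]-ax; print("globe",np.hypot(*q),np.degrees(np.arctan2(q[1],q[0])))
E
python3 -m crank '[{"turn":[0,0,-0.002],"slide":[0,-0.006,0],"fingers":-0.32},{"turn":[0,0,-0.004],"slide":[0,-0.013,0],"fingers":-0.32},{"turn":[0,0,-0.004],"slide":[0,-0.013,-0.03],"fingers":-0.32},{"turn":[0,0,-0.004],"slide":[0,-0.013,-0.08],"fingers":-0.32},{"turn":[0,0,-0.004],"slide":[0,-0.013,-0.14],"fingers":-0.32}]'
python3 plan.py '[(-137,.205,.26),(-115,.28,.26)]'
```

```text
globe 0.09029530324186519 -7.954830794804688
t: 10.47
eef_pos: [0.3913, -0.1906, 0.0886]
ee_rot: [3.139, -0.003, -2.393]
force: [0.4, 0.1, -0.7]
width: 0.0295
now r 0.2069 phi -137.38 z 0.0886 yaw -137.12 w 0.0295 F [ 0.4  0.1 -0.7] t 10.47
-137 0.205 0.26 turn [ 0.0005 -0.0005 -0.0003] slide [-0.0027 -0.0017 -0.3428]
-115 0.28 0.26 turn [ 0.0006 -0.0004 -0.0615] slide [ 0.106  -0.2117 -0.3431]
```

Globe at -8.0° against a front at -7.4°. Next I'll lift clear and move the arm outward, then check.

```bash
python3 -m crank '[{"turn":[0,0,0],"slide":[0,0,-0.08],"fingers":-0.32},{"turn":[0,0,0],"slide":[0,0,-0.16],"fingers":-0.32},{"turn":[0,0,-0.01],"slide":[0.02,-0.04,-0.22],"fingers":-0.32},{"turn":[0,0,-0.02],"slide":[0.05,-0.09,-0.26],"fingers":-0.32},{"turn":[0,0,-0.04],"slide":[0.08,-0.14,-0.3],"fingers":-0.32}]'
python3 -m crank '[{"turn":[0,0,-0.01],"slide":[0.05,-0.04,-0.05],"fingers":-0.32},{"turn":[0,0,-0.01],"slide":[0.1,-0.08,-0.05],"fingers":-0.32},{"turn":[0,0,-0.01],"slide":[0.1,-0.08,-0.05],"fingers":-0.32},{"turn":[0,0,-0.01],"slide":[0.1,-0.08,-0.05],"fingers":-0.32},{"turn":[0,0,-0.01],"slide":[0.1,-0.08,-0.05],"fingers":-0.32}]'
python3 - <<'E'
from plan import *
for n in ["scene","side"]: cv2.imwrite(f"pics/{n}8.png",grab_frame(n)[:,:,::-1])
crop("pics/scene8.png","pics/scene8c.png",215,160,395,310,4)
crop("pics/side8.png","pics/side8c.png",265,145,425,265,5)
plan([])
E
```

```text
t: 10.88
eef_pos: [0.4113, -0.2694, 0.2413]
ee_rot: [-3.139, 0.001, -2.141]
force: [1.8, -0.2, 0.2]
width: 0.03
t: 11.3
eef_pos: [0.4164, -0.3321, 0.2629]
ee_rot: [3.14, 0.0, -2.084]
force: [-0.2, 0.7, 0.2]
width: 0.0299
now r 0.3082 phi -114.30 z 0.2633 yaw -119.30 w 0.0298 F [-0.3  0.9  0.4] t 11.40
```

View pics/scene8.png

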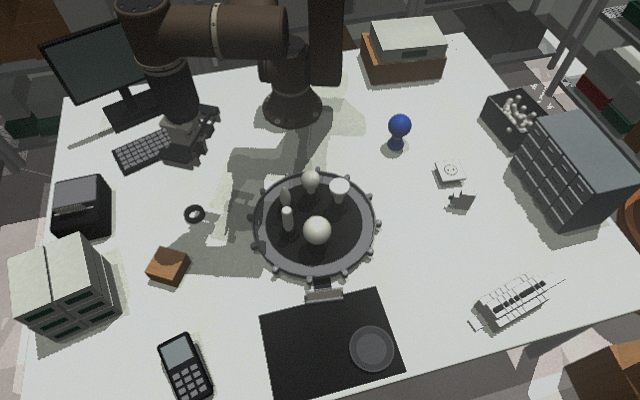

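View pics/scene8c.png

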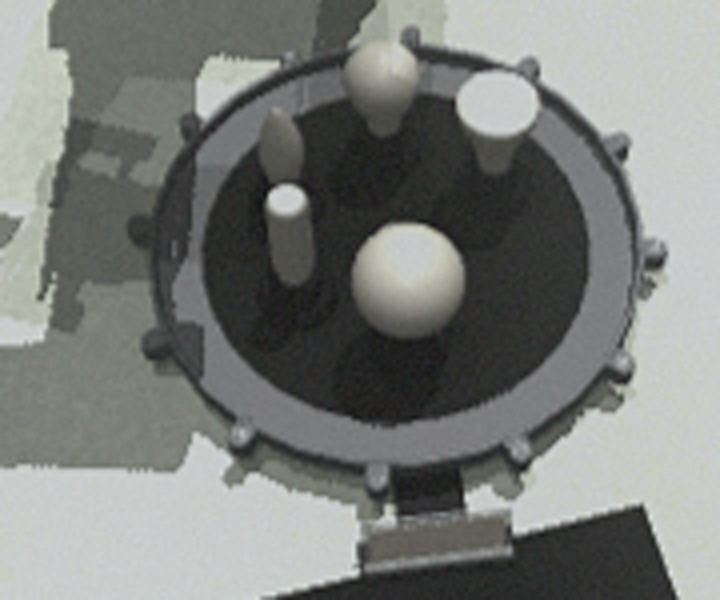

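View pics/side8c.png

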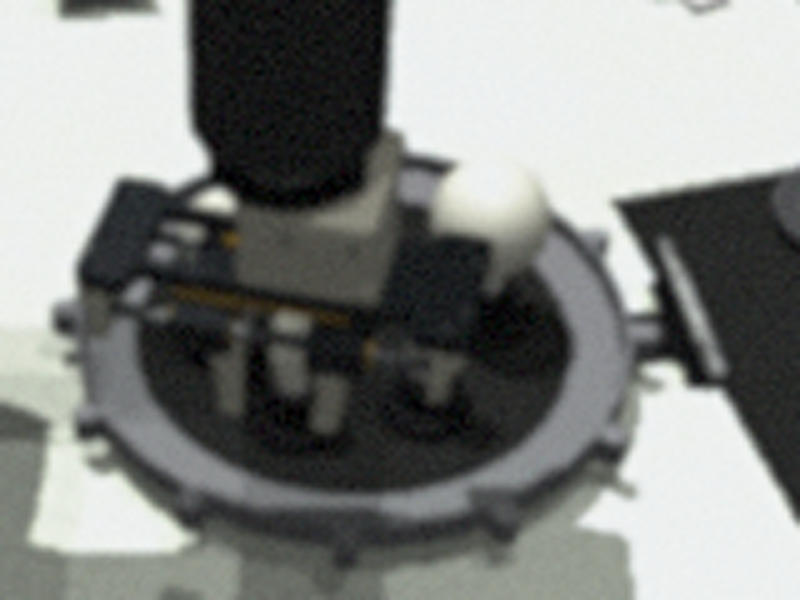

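```bash
python3 - <<'E'
from plan import *
f=np.radians(-7.4); F=np.array([[np.cos(f),np.sin(f)],[-np.sin(f),np.cos(f)]])
for n,p in(("scene",np.array((408,280))/4+(215,160)),("side",np.array((494,214))/5+(265,145))):
    q=at(n,p,.127)[:2]-ax; print(n,"globe in stand",F@q,np.degrees(np.arctan2(q[1],q[0])))
for p in [(378,477),(518,447),(620,363),(655,250),(243,434),(155,342),(190,127),(618,146)]:
    q=at("scene",np.array(p)/4+(215,160),.036)[:2]-ax; print(np.degrees(np.arctan2(q[1],q[0]))%30,end=" ")
E
```

```text
scene globe in stand [ 0.09029107 -0.00087437] -7.954830794804688
side globe in stand [ 0.09561968 -0.00295835] -9.172094462644914
12.192719149207221 12.322514932415181 12.522141866827013 12.583863431894613 11.93828230340538 11.97691984596942 12.556136674194306 11.730274594069698
```

```bash
python3 -c "
from station import *
s=get_state();print(s['t'],s['force'],s['qd'].round(3));print(job_done())"
```

```text
11.4 [-0.3009013   0.86338068  0.35690197] [ 0.011 -0.008 -0.     0.002 -0.     0.001]
the job is handed in; nothing more can be done
None
```

I turned the tray about 122° clockwise in two strokes, straddling one rim lug each time with the fingers about 30 mm apart. I then lifted clear, moved the arm out and handed the job in at t ≈ 11.4 s.

**Globe position:** it stands about 90 mm in front of the axis, off the front axis by -0.9 mm in the scene camera and -3.0 mm in the side camera. The lug angles put it about -4 mm off. These differ by a few mm, and all are well inside the 18 mm limit.

**Tray and lamps:** the picture just before release and the one about 1 s after it both put the globe at the same pixel, so the tray is at rest. All five lamps are upright on the tray.

**Everything else:** by eye, the carton, tape, breaker, socket and blue look-alike are where they were; I did not measure them. The arm was clear of everything and wrist forces at the calls stayed within a few newtons. No check failed.

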